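# Push a test gauge into a push-fit fitting until it locks, and prove the lock

## Robot

A 6-joint arm with a two-finger parallel gripper is mounted at the origin on the work surface. World frame = base frame: x ahead of the robot, y to its left, z up, the work surface at z = 0. Lengths are in m, angles in rad, forces in N, time in s.
With the tool pointing down it reaches from about 0.3 to 0.875 m from the base axis. Payload 6.4 kg.
Tool frame: the origin (TCP) lies at the centre of the arm's flange, where the gripper is bolted on; the fingertips stand 173 mm ahead of it and the grasp point (between the pads) lies ctrl.grip_point_offset ahead of it (ctrl.grip_point_offset is the distance from the TCP to the grasp point, in m); z points along the fingers, y is the direction in which the jaws open and shut (so a half turn about z gives the same grasp; the last joint's range is limited). The gripper opens to 85 mm and grips with 20 to 120 N. Pads are 22 mm wide; open, the fingers measure 114 mm over their backs; the gripper's body (76 mm by 85 mm) begins 54 mm behind the grasp point. The pads swing forward as they close: fully open they stand 13 mm farther back than shut.
Start: joints at [1.016, 0.181, 1.607, -0, 1.354, -0.206], TCP at [0.197, 0.54, 0.405] pointing down, gripper open.
Joint ranges: [-2.99, 2.99], [-0.89, 2.07], [0.3, 2.58], [-1.14, 4.28], [0, 2.63], [-3.12, 3.12]. Speed limits (rad/s): [2.57, 2.57, 3.01, 3.14, 3.14, 3.14].

## Interface

Orientations are given as a unit quaternion [w, x, y, z].
In Python, from bench import ctrl, cams, boxes_of, landmark_of gives the robot as it stands.
- The arm moves only by the shell command python3 -m handwheel 'ROWS'. ROWS is JSON, a list of rows, each an object with "offset": the shift along the tool's x, y, z in m, a list of three; "spin": the turn about the tool's z in degrees; "grip": the opening, from 0 (shut) to 1 (fully open). A call has 1 to 20 rows; each row is the pose to reach, as a shift and turn from the pose commanded when the call began, along the tool's axes at that moment; what a row does not reach only later rows make up. A row lasts 1/8 s, in which the tool goes at most 62.5 mm and 10.7 degrees, less where a joint would pass 70% of its speed; a pose out of reach is approached as far as the arm can. A call with a gripper value outside its range is refused whole. The fingers move at their own pace and stop on an object; the grip force is fixed at half the most. Time passes only in rows, so rows that repeat a pose let the fingers close. It gives the time, the measured TCP pose, the force and the opening at its end, in the units of the state.
- ctrl.get_obs(): the state, without advancing time (a new reading comes with each control period).
- cams.camera(name): name is "scene" or "top" or "wrist"; returns a dict with "color" (400x640x3 uint8, red, green, blue), "camera_matrix" (3x3 intrinsics, pixels), "view" (4x4, takes a point from world to camera coordinates); the wrist camera has in their place "tool_from_camera" (4x4, takes a point from camera to tool coordinates, whose origin is the TCP and whose axes are the flange's). Camera axes: x right, y up, looking along -z (the intrinsics and any distortion apply to the point x, -y, -z); pixel columns grow to the right and rows downward; lengths in m; the calibration is good to about 2 mm. A picture is of the moment at which its call begins: read the wrist's pose just before it. There is no depth.
- ctrl.hand_in(): hands the job in, once; it reports no verdict.
Trained networks look in a picture, given as the dict that the camera call returned (one of the last four; its "shot" number tells which), for a name from the list of things; names that differ only in an ending like _2 or _b are one class to them, and where a whole thing is asked for, a point or a joint stands for the part that bears it (a point fixed in the world has none). Each returns a list of dicts, best first, with "confidence" (0 to 1); they miss things now and then, are a little off and sometimes report something else, mostly with a low value. They report only what shows in the picture. A call takes as long as a camera call. They do not tell look-alikes from the thing itself.
- boxes_of(picture, thing): "uv" ([column, row] in pixels, amid what is visible of it).
- landmark_of(picture, thing): "uv" ([column, row] in pixels: a listed point, or the origin of a listed thing).
The state is a dict: "time_s": time; "q": joint angles; "dq": joint speeds; "joint_efforts": joint torques, N m; "eef_pos": TCP position; "eef_rot": TCP orientation; "wrist_force": force on the tool from outside, world axes, zero at the start; "torque": the same for the moment, N m; "opening": opening from 0.0 (shut) to 1.0 (fully open).
Only numpy, scipy, OpenCV 4.12 (cv2) and the standard library are available. Lean on these libraries where they do the work, as an engineer would, in place of code of your own. Each camera call takes 0.05 s, during which the arm holds its last target.

## Task

Take the square test gauge out of the wooden block and push its stem straight down into the push-fit fitting on the bracket in the vise until it is fully home and locked; feel your way in and never press harder than 30 N. Then give it one firm upward tug, about 15 N, to prove it holds, let go and leave it locked in the fitting, with the other parts on the bench and in the block left where they are.

Things in the scene. Friction and masses are not known exactly. Their poses are not given: they have to be found in the camera images.
- gauge_case (a point): Plug-in digital test gauge, 71 mm tall, 0.12 to 0.22 kg, standing in the wooden block: dark square case 34 x 34 mm (sides along its x and y) and 26 mm tall, display on top, above a 22 mm brass hexagon, above a brass stem. This point is the middle of the case, on the stem's axis (z up), 57 mm above the stem's tip, 23 mm above the block. Grip it by two flat sides; the case's turn about z does not matter.
- gauge_tip (a point): Lower tip of the gauge's stem, on its axis. The stem is straight, 14 mm across and 34 mm long up to the hexagon, which rests on the block. Its nose tapers over 3 mm down to 11.4 mm across; a locking groove 7 mm long begins 9 mm above the tip.
- rack: Wooden storage block, fixed, 60 (x) x 180 (y) x 45 mm tall, origin under its centre. Three upright through holes, 16.5 mm across, in a row at y = -60, 0 and +60 mm hold the gauge, the silencer and the blanking plug, in any order.
- vise: Grey cast-iron bench vise, bolted down, with a steel angle bracket in its jaws. Origin on the bench under the jaws' meeting line; x square to the jaws, handle towards -x; jaws 82 mm wide, tops 98 mm up. Nothing on it moves but the fitting's collar.
- slot_mid (a point): Middle of the slot in the level leg of the bracket, on the leg's top face (leg 60 mm wide, 88 long); z up, x along the slot towards the jaws. A push-fit bulkhead fitting stands upright in the slot, clamped fast, its axis on the slot's line (y = 0) but anywhere from x = -14 to +14 mm: its place is not measured and has to be seen or felt.
- face_mid (a point): Point 34 mm above slot_mid, same axes: the level of the top face of the fitting's grey collar. The collar is 22 mm across there; its mouth is about 17 mm wide, tapering within 4 mm of depth to the 15.4 mm bore, which goes straight down to the stop. Below the collar stands the black body, 26 mm across and 5.5 mm lower: a stem set down beside it is not in it.
- seat_mid (a point): Point 8 mm above slot_mid, same axes: the level of the tube stop, where the stem's tip is fully home (26 mm below the collar's face; the hexagon then stays 8 mm above the collar). Spring jaws in the bore, met when the tip is about 13 mm deep, take some 6 to 12 N to pass and snap into the groove just before the stop. Locked, the stem can rise about 3 mm before the jaws hold it.
- collar (a joint): How far the fitting's release collar is pressed in, m: 0 sprung out, 0.0027 fully in; spring 13 N at 0 to 25 N. The jaws open as it sinks and shut as it rises. The stem on its way in drives it down; it springs back when the jaws drop into the groove: locked. Anything that presses it in frees the stem.
- silencer_mid (a point): Sintered-bronze silencer 17 mm across on a brass stem, in the wooden block; leave. Point on its axis 48 mm above its tip (14 mm over the block).
- plug_mid (a point): Black blanking plug, head 16 to 22 mm across, in the wooden block; leave. Point on its axis 43 mm above its tip (9 mm over the block).
- lens_mid (a point): Amber glass indicator lens in an aluminium ring, 34 mm across, 24 mm tall, on the bench; its centre.
- standoff0_mid (a point): Brass hex standoff, 12 mm over flats, 35 mm tall, standing on the bench; its centre.
- standoff1_mid (a point): The other brass standoff, the same; its centre.
- strip_mid (a point): Grey plastic terminal strip, 110 x 24 x 21 mm, on the bench; its centre.
- knob_mid (a point): Black knurled knob, 33 mm across, 21 mm tall, on the bench; its centre.
There are look-alikes about, which are no part of the job. What is shaped like the part that bears gauge_case but blue is not meant.

How it is judged:
On the way, in this order (a step that is already met when the one before it is completed fails the run):
1. the gauge's stem is fully home in the fitting and the collar has sprung back (x of gauge_tip in the frame of slot_mid between -0.0165 and 0.0165 m and y of gauge_tip in the frame of slot_mid between -0.004 and 0.004 m and z of gauge_tip in the frame of slot_mid between 0.006 and 0.0096 m and value of joint collar below 0.0012 m), for 0.3 s.
2. the locked gauge is tugged upwards with at least 10 N (x of gauge_tip in the frame of slot_mid between -0.0165 and 0.0165 m and y of gauge_tip in the frame of slot_mid between -0.004 and 0.004 m and z of gauge_tip in the frame of slot_mid between 0.009 and 0.0135 m and contact force between gauge and vise above 10 N), for 0.1 s.
At the end, for the whole second after the job is handed in: The gauge stands upright (within 7 degrees) and at rest in the fitting, its stem tip no more than 5 mm above the stop and so within the lock's play, the collar sprung out to within 1.2 mm, and the robot has let go (x of gauge_tip in the frame of slot_mid between -0.0165 and 0.0165 m and y of gauge_tip in the frame of slot_mid between -0.004 and 0.004 m and z of gauge_tip in the frame of slot_mid between 0.006 and 0.013 m and value of joint collar below 0.0012 m and angle between gauge_case's own z axis and vertical below 0.12 rad and linear speed of gauge below 0.02 m/s); the robot touches nothing.
It fails at once if the gauge is pressed or pulled on the fitting, bracket or vise with more than 30 N (contact force between gauge and vise above 30 N).
It fails at once if the robot itself presses on the vise, bracket or fitting with more than 30 N (contact force between any of the fingers, the arm and vise above 30 N).
It fails at once if another part on the bench or in the block is moved by more than 20 mm (distance of any of silencer_mid, plug_mid, lens_mid, standoff0_mid, standoff1_mid, strip_mid, knob_mid from where it was at the start of the episode above 0.02 m).
It also fails if it takes over 72 s, if anything falls off the work surface, if the arm or the gripper's body presses on something with over 40 N, if the wrist force passes 120 N, or if a joint passes its speed limit or range.

## Working session

There is one attempt and no reset: what is moved stays moved. The work goes in short steps, Python scripts to look and compute and a shell command to move; the robot and the scene stay as the last step left them, time stands still between calls to the robot, and variables do not carry over. Pictures are saved under pics/ and viewed, and the job is handed in when it is done.

```bash
ls; mkdir -p pics
python3 - <<'E'
from bench import ctrl,cams,boxes_of,landmark_of
import cv2
o=ctrl.get_obs();print({k:o[k] for k in('time_s','eef_pos','eef_rot','wrist_force','opening')},ctrl.grip_point_offset)
for n in('scene','top','wrist'):
    p=cams.camera(n);cv2.imwrite(f'pics/{n}0.png',p['color'][:,:,::-1])
    print(n,{k:v for k,v in p.items() if k!='color'})
    for t in('gauge_case','rack','slot_mid','face_mid','vise','silencer_mid','plug_mid'):
        print(t,[(x['uv'],round(x['confidence'],2)) for x in landmark_of(p,t)][:4])
E
```

```text
pics
{'time_s': 0.0, 'eef_pos': array([0.19636733, 0.54016   , 0.40380694]), 'eef_rot': array([-3.11623839e-04,  1.73530048e-01,  9.84828204e-01, -7.96298349e-04]), 'wrist_force': array([-0.35549972, -0.92400503,  0.85968383]), 'opening': 0.9993587000670262} 0.1547
scene {'camera_matrix': array([[432.87533316,   0.        , 318.3049249 ],
       [  0.        , 432.87533316, 197.80620812],
       [  0.        ,   0.        ,   1.        ]]), 'view': array([[-0.77997917,  0.62580113, -0.00233101,  0.45817487],
       [-0.35744557, -0.44244549,  0.82248079,  0.12162839],
       [ 0.51367806,  0.6423511 ,  0.56878811, -1.2912392 ],
       [ 0.        ,  0.        ,  0.        ,  1.        ]]), 'shot': 1}
gauge_case [([407.2, 246.9], 0.84), ([453.2, 240.0], 0.76), ([350.0, 260.8], 0.69), ([294.1, 165.2], 0.31)]
rack [([406.2, 270.6], 0.83)]
slot_mid [([296.0, 161.0], 0.85)]
face_mid [([405.0, 273.0], 0.71), ([294.1, 150.9], 0.65)]
vise [([285.1, 213.1], 0.94), ([402.7, 267.4], 0.61)]
silencer_mid [([384.7, 234.2], 0.41)]
plug_mid [([428.5, 272.9], 0.56)]
top {'camera_matrix': array([[381.
[... 673 characters left out ...]
cer_mid [([266.6, 228.3], 0.61)]
plug_mid [([228.3, 224.8], 0.55)]
wrist {'camera_matrix': array([[317.66983255,   0.        , 318.97963025],
       [  0.        , 317.66983255, 202.98721002],
       [  0.        ,   0.        ,   1.        ]]), 'tool_from_camera': array([[-1.15360111e-03,  9.49634862e-01,  3.13356503e-01,
         7.98048789e-02],
       [ 9.99999039e-01,  1.33635056e-03, -3.68414502e-04,
         7.49705299e-04],
       [-7.68613393e-04,  3.13355777e-01, -9.49635491e-01,
         3.11664746e-02],
       [ 0.00000000e+00,  0.00000000e+00,  0.00000000e+00,
         1.00000000e+00]]), 'shot': 3}
gauge_case []
rack []
slot_mid []
face_mid []
vise []
silencer_mid []
plug_mid []
```

View pics/scene0.png

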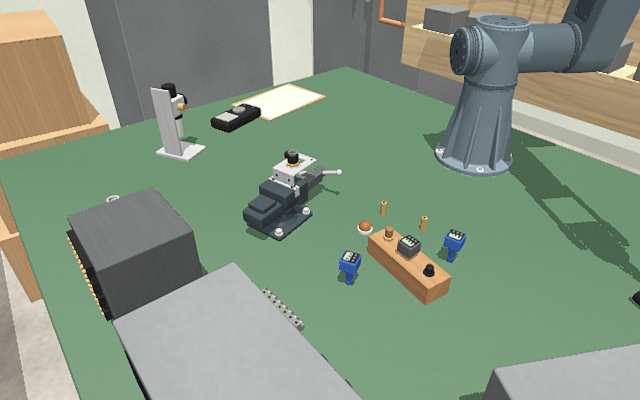

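View pics/top0.png

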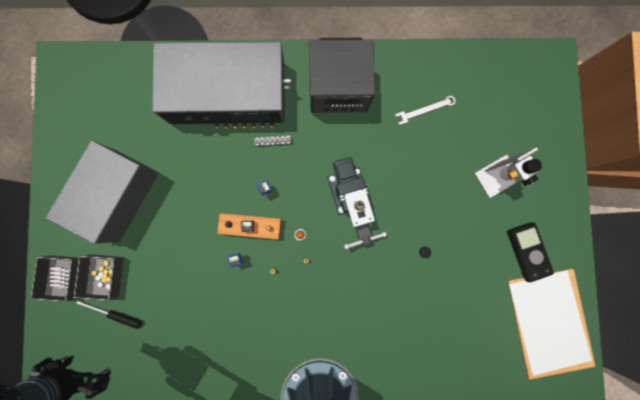

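View pics/wrist0.png

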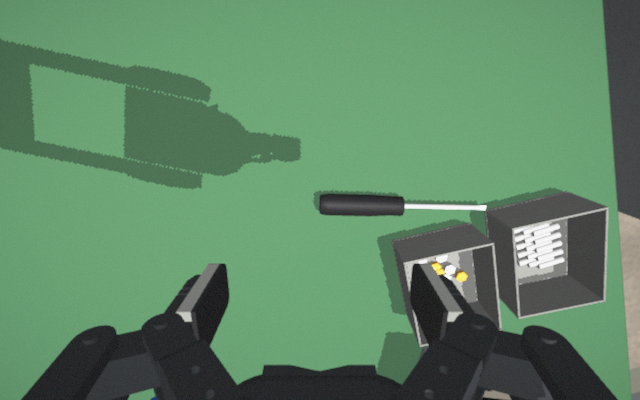

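The grey-dark gauge stands in the rack's middle hole (scene 407,247; top 247,225). The two blue ones beside the rack are look-alikes. The vise and fitting are at scene (292,157) and top (359,208).

```bash
cat > h.py <<'E'
import numpy as np, cv2
from scipy.spatial.transform import Rotation as R
from bench import ctrl,cams,boxes_of,landmark_of
def pose():
    o=ctrl.get_obs();q=o['eef_rot'];T=np.eye(4);T[:3,:3]=R.from_quat([q[1],q[2],q[3],q[0]]).as_matrix();T[:3,3]=o['eef_pos'];return T
def snap(n):
    T=pose();p=cams.camera(n)
    p['c2w']=T@p['tool_from_camera'] if n=='wrist' else np.linalg.inv(p['view'])
    return p
def ray(p,uv):
    K=p['camera_matrix'];d=np.array([(uv[0]-K[0,2])/K[0,0],-(uv[1]-K[1,2])/K[1,1],-1]);d=p['c2w'][:3,:3]@d
    return p['c2w'][:3,3],d/np.linalg.norm(d)
def onz(p,uv,z):
    o,d=ray(p,uv);return o+d*(z-o[2])/d[2]
def proj(p,X):
    c=np.linalg.inv(p['c2w'])@np.append(X,1);K=p['camera_matrix'];return np.array([K[0,2]+K[0,0]*c[0]/-c[2],K[1,2]-K[1,1]*c[1]/-c[2]])
def tri(l):
    A=np.zeros((3,3));b=np.zeros(3)
    for p,uv in l:
        o,d=ray(p,uv);M=np.eye(3)-np.outer(d,d);A+=M;b+=M@o
    return np.linalg.solve(A,b)
def save(p,name,crop=None,s=1):
    im=p['color'][:,:,::-1]
    if crop: x,y,w,h=crop;im=im[y:y+h,x:x+w]
    cv2.imwrite('pics/'+name,cv2.resize(im,None,fx=s,fy=s,interpolation=cv2.INTER_CUBIC))
E
python3 - <<'E'
from h import *
s=snap('scene');t=snap('top')
np.set_printoptions(precision=4,suppress=True)
print('gauge',tri([(s,(407.2,246.9)),(t,(246.5,225.))]))
print('face',tri([(s,(294.1,150.9)),(t,(359.8,208.7))]))
print('slot',tri([(s,(296,161)),(t,(358.2,208.7))]))
print('rack',tri([(s,(406.2,270.6)),(t,(251.6,225.4))]))
print('vise',tri([(s,(285.1,213.1)),(t,(345.9,197.7))]))
print('sil',tri([(s,(388.5,234)),(t,(268,228.3))]),'plug',tri([(s,(428.5,271)),(t,(228.3,224.8))]))
for z in(.068,):print(onz(s,(407.2,246.9),z),onz(t,(246.5,225.),z))
save(s,'s1.png',(220,130,260,190),3)
save(t,'t1.png',(200,130,220,160),3.5)
E
```

```text
gauge [0.5217 0.2012 0.0692]
face [ 0.5583 -0.1203  0.1602]
slot [ 0.5582 -0.1177  0.1351]
rack [0.5186 0.2002 0.0024]
vise [ 0.6035 -0.0978  0.0167]
sil [0.5105 0.1407 0.0575] plug [0.5234 0.2588 0.0484]
[0.5217 0.1994 0.068 ] [0.5207 0.2025 0.068 ]
```

View pics/s1.png

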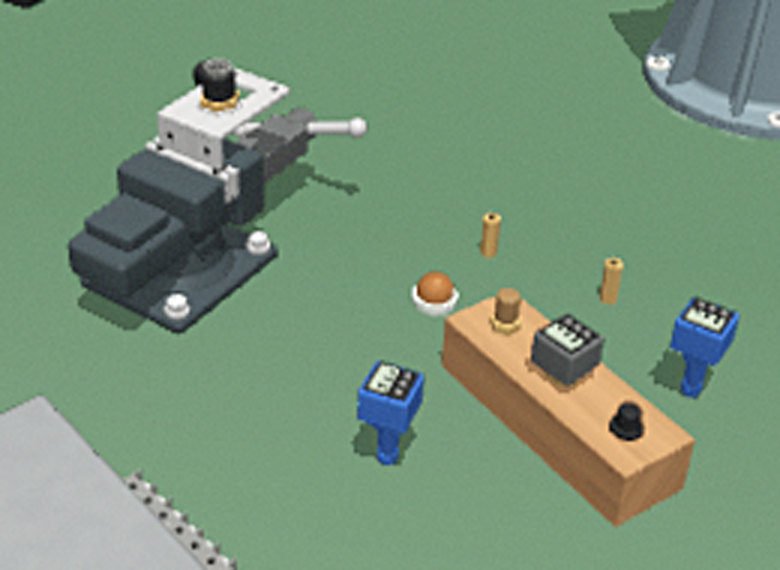

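View pics/t1.png

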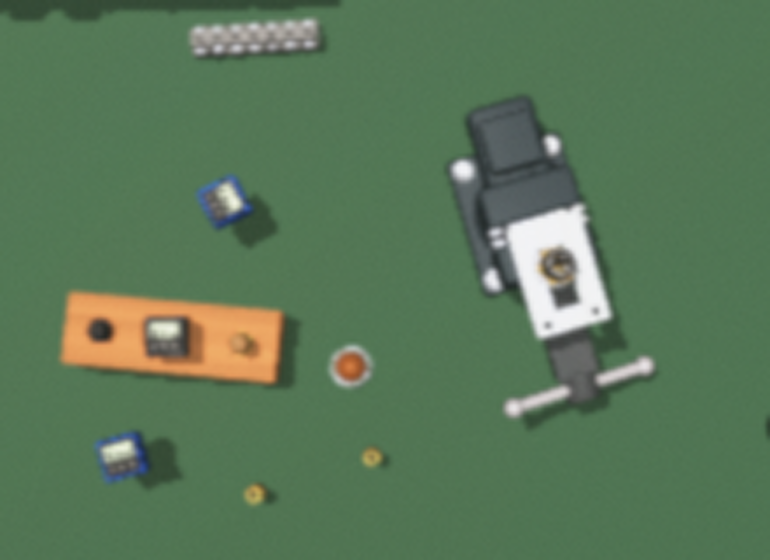

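```bash
cat >> h.py <<'E'
def go(target,ydeg):
    """offset & spin to bring TCP to target with tool y at world angle ydeg"""
    T=pose();off=T[:3,:3].T@(np.array(target)-T[:3,3])
    cur=np.degrees(np.arctan2(T[1,1],T[0,1]));sp=-(ydeg-cur);sp=(sp+180)%360-180
    print('offset',np.round(off,4),'spin',round(sp,2),'cur',round(cur,2),'dist',np.linalg.norm(off))
E
python3 - <<'E'
from h import *
go((.521,.201,.35),-5)
s=snap('scene');t=snap('top')
print(tri([(s,(453.2,240)),(t,(235,260))]),tri([(s,(350,260.8)),(t,(263,187))]))
E
```

```text
offset [-0.421  -0.208   0.0547] spin 75.01 cur 70.01 dist 0.47274173777610523
[0.42048013 0.23733617 0.05703216] [0.63216477 0.15406469 0.06249407]
```

```bash
python3 -m handwheel '[{"offset":[-0.421,-0.208,0.055],"spin":75,"grip":0.85},{"offset":[-0.421,-0.208,0.055],"spin":75,"grip":0.85},{"offset":[-0.421,-0.208,0.055],"spin":75,"grip":0.85},{"offset":[-0.421,-0.208,0.055],"spin":75,"grip":0.85},{"offset":[-0.421,-0.208,0.055],"spin":75,"grip":0.85},{"offset":[-0.421,-0.208,0.055],"spin":75,"grip":0.85},{"offset":[-0.421,-0.208,0.055],"spin":75,"grip":0.85},{"offset":[-0.421,-0.208,0.055],"spin":75,"grip":0.85},{"offset":[-0.421,-0.208,0.055],"spin":75,"grip":0.85},{"offset":[-0.421,-0.208,0.055],"spin":75,"grip":0.85},{"offset":[-0.421,-0.208,0.055],"spin":75,"grip":0.85},{"offset":[-0.421,-0.208,0.055],"spin":75,"grip":0.85}]'
python3 - <<'E'
from h import *
p=snap('wrist');save(p,'w1.png');print(pose())
for t in('gauge_case','silencer_mid','plug_mid'):
    print(t,[(x['uv'],round(x['confidence'],2)) for x in landmark_of(p,t)][:4])
for x in landmark_of(p,'gauge_case'): print(onz(p,x['uv'],.068))
E
```

```text
time_s: 2.9
eef_pos: [0.5205, 0.202, 0.35]
eef_rot: [0.0, 0.737, 0.676, 0.0]
wrist_force: [-0.6, -0.1, -0.8]
opening: 0.848
[[ 8.53922579e-02  9.96347345e-01  3.61368546e-04  5.20575702e-01]
 [ 9.96347405e-01 -8.53922906e-02  7.59324035e-05  2.01855066e-01]
 [ 1.06513136e-04  3.53564574e-04 -9.99999932e-01  3.49938299e-01]
 [ 0.00000000e+00  0.00000000e+00  0.00000000e+00  1.00000000e+00]]
gauge_case [([319.3, 203.7], 0.72), ([443.7, 238.0], 0.66), ([319.7, 127.2], 0.2)]
silencer_mid [([317.1, 261.6], 0.59)]
plug_mid [([319.8, 128.2], 0.55)]
[0.52147922 0.19975698 0.068     ]
[0.62570215 0.15942802 0.068     ]
[0.52713304 0.26162118 0.068     ]
```

View pics/w1.png

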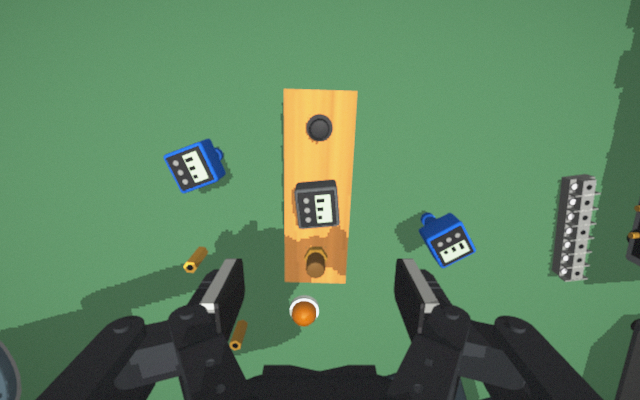

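The wrist view shows the gauge at (317,204) in the middle hole, the plug at (320,128) and the silencer at (316,262). I'll zoom in to measure the case's turn.

Run:
```python
from h import *
p=snap('wrist');save(p,'w2.png',(270,160,100,80),8)
```

```text
(no output)
```

View pics/w2.png

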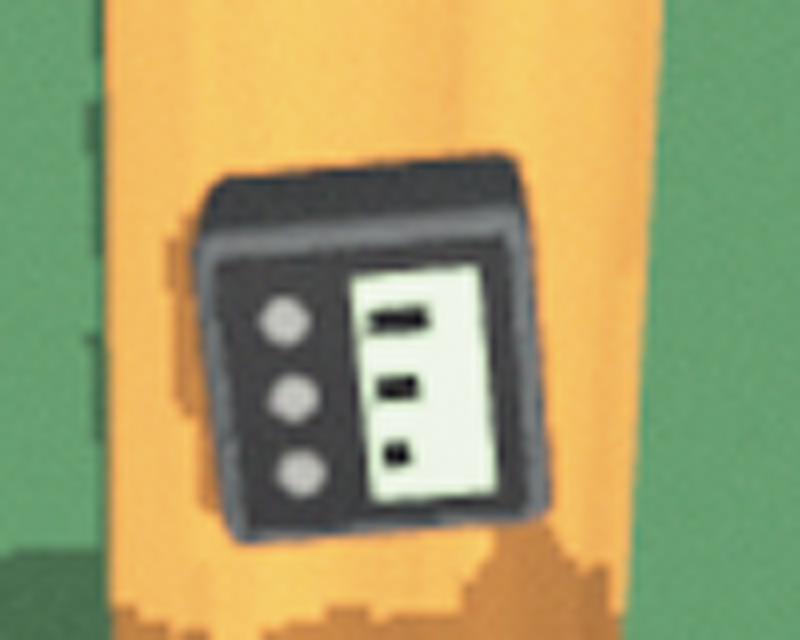

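Run:
```python
from h import *
p=snap('wrist')
c=np.array([(200,240),(526,212),(551,515),(240,541)])
P=np.array([onz(p,(270+x/8,160+y/8),.081) for x,y in c]);print(P,P.mean(0))
for i in range(4):
    d=P[(i+1)%4]-P[i];print(np.linalg.norm(d),np.degrees(np.arctan2(d[1],d[0])))
```

```text
[[0.50441551 0.21622347 0.081     ]
 [0.53615787 0.21625828 0.081     ]
 [0.53641625 0.18453745 0.081     ]
 [0.50492763 0.18446627 0.081     ]] [0.52047931 0.20037137 0.081     ]
0.031742373162634153 0.06283405769570867
0.031721890380409706 -89.53331181142818
0.03148870106971083 -179.87049913547443
0.03176132756233647 90.92386548865085
```

```bash
python3 - <<'E'
from h import *
go((.5207,.2002,.2222),0)
E
python3 -m handwheel '[{"offset":[-0.0017,0.0003,0.05],"spin":-4.9,"grip":0.75},{"offset":[-0.0017,0.0003,0.08],"spin":-4.9,"grip":0.75},{"offset":[-0.0017,0.0003,0.10],"spin":-4.9,"grip":0.75},{"offset":[-0.0017,0.0003,0.115],"spin":-4.9,"grip":0.75},{"offset":[-0.0017,0.0003,0.128],"spin":-4.9,"grip":0.75},{"offset":[-0.0017,0.0003,0.128],"spin":-4.9,"grip":0.75},{"offset":[-0.0017,0.0003,0.128],"spin":-4.9,"grip":0.75}]'
python3 - <<'E'
from h import *
go((.5207,.2002,.2222),0)
p=snap('wrist');save(p,'w3.png')
E
```

```text
offset [-0.001  -0.0002  0.1275] spin -4.97 cur -4.97 dist 0.1275170331724903
time_s: 4.12
eef_pos: [0.5216, 0.1994, 0.2224]
eef_rot: [0.0, 0.708, 0.707, 0.0]
wrist_force: [0.3, 0.3, 0.7]
opening: 0.752
offset [ 0.0008 -0.0009  0.0002] spin -0.08 cur -0.08 dist 0.0012334126267422177
```

View pics/w3.png

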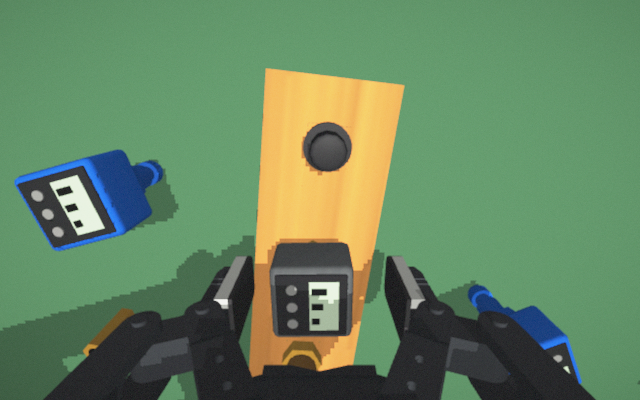

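The gauge sits square between the open pads, at (311,290). I'll shift 1 mm and close.

```bash
python3 -m handwheel '[{"offset":[0.0005,-0.001,0],"spin":0,"grip":0.75},{"offset":[0.0005,-0.001,0],"spin":0,"grip":0.5},{"offset":[0.0005,-0.001,0],"spin":0,"grip":0.4},{"offset":[0.0005,-0.001,0],"spin":0,"grip":0.2},{"offset":[0.0005,-0.001,0],"spin":0,"grip":0.2},{"offset":[0.0005,-0.001,0],"spin":0,"grip":0.2},{"offset":[0.0005,-0.001,0],"spin":0,"grip":0.2}]'
python3 -m handwheel '[{"offset":[0,0,-0.01],"spin":0,"grip":0.2},{"offset":[0,0,-0.03],"spin":0,"grip":0.2},{"offset":[0,0,-0.05],"spin":0,"grip":0.2},{"offset":[0,0,-0.05],"spin":0,"grip":0.2},{"offset":[0,0,-0.05],"spin":0,"grip":0.2}]'
python3 - <<'E'
from h import *
p=snap('wrist');save(p,'w4.png');save(snap('scene'),'s4.png',(220,100,260,190),3)
E
```

```text
time_s: 5.05
eef_pos: [0.5201, 0.1999, 0.222]
eef_rot: [-0.0, 0.708, 0.707, -0.0]
wrist_force: [-2.2, -0.7, 5.0]
opening: 0.391
time_s: 5.68
eef_pos: [0.52, 0.1997, 0.2711]
eef_rot: [-0.0, 0.708, 0.707, -0.0]
wrist_force: [0.1, 0.6, -1.9]
opening: 0.389
```

View pics/w4.png

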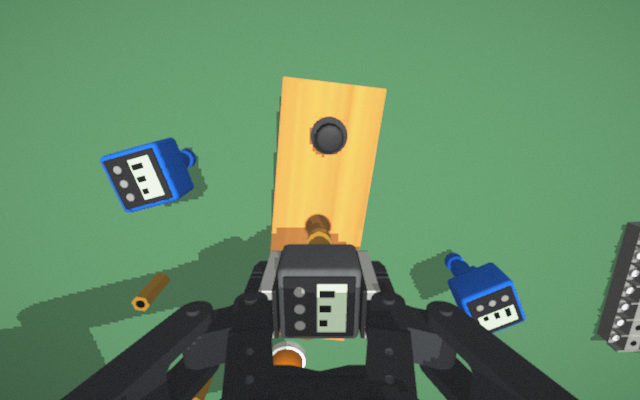

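View pics/s4.png

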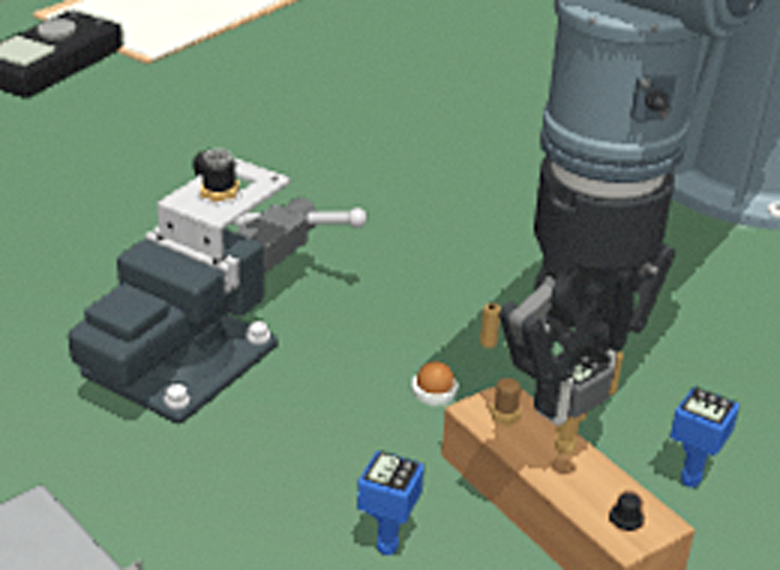

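Gauge is held and out of the block, square in the pads. Next I'll raise it and move past the fitting to look at it.

```bash
python3 - <<'E'
from h import *
go((.555,-.19,.42),0);print(ctrl.get_obs()['q'])
E
python3 -m handwheel '[{"offset":[0,0,-0.06],"spin":0,"grip":0.2},{"offset":[0,0,-0.12],"spin":0,"grip":0.2},{"offset":[-0.05,0.005,-0.149],"spin":0,"grip":0.2},{"offset":[-0.10,0.01,-0.149],"spin":0,"grip":0.2},{"offset":[-0.15,0.02,-0.149],"spin":0,"grip":0.2},{"offset":[-0.20,0.03,-0.149],"spin":0,"grip":0.2},{"offset":[-0.25,0.035,-0.149],"spin":0,"grip":0.2},{"offset":[-0.30,0.035,-0.149],"spin":0,"grip":0.2},{"offset":[-0.35,0.035,-0.149],"spin":0,"grip":0.2},{"offset":[-0.38,0.035,-0.149],"spin":0,"grip":0.2},{"offset":[-0.39,0.035,-0.149],"spin":0,"grip":0.2},{"offset":[-0.39,0.035,-0.149],"spin":0,"grip":0.2},{"offset":[-0.39,0.035,-0.149],"spin":0,"grip":0.2}]'
python3 - <<'E'
from h import *
p=snap('wrist');save(p,'w5.png');print(pose()[:3,3],ctrl.get_obs()['q'])
for t in('slot_mid','face_mid','seat_mid','vise','collar'):
    print(t,[(x['uv'],round(x['confidence'],2)) for x in landmark_of(p,t)][:4])
E
```

```text
offset [-0.3897  0.0356 -0.1494] spin -0.08 cur -0.08 dist 0.41887131858998117
[1.53703208e-01 2.99978979e-01 1.75686536e+00 7.14051313e-06
 1.08659460e+00 1.55182897e-01]
time_s: 7.4
eef_pos: [0.5547, -0.189, 0.4204]
eef_rot: [-0.0, 0.707, 0.707, 0.0]
wrist_force: [0.1, 0.3, -2.3]
opening: 0.391
[ 0.55476    -0.18894205  0.42052493] [-5.30725523e-01  1.92268653e-01  1.56111841e+00  3.19221550e-04
  1.38871637e+00 -5.30795785e-01]
slot_mid [([326.8, 113.4], 0.72)]
face_mid [([322.2, 119.9], 0.98)]
seat_mid [([320.5, 117.6], 0.64)]
vise [([361.4, 97.9], 0.71)]Traceback (most recent call last):
  File "<stdin>", line 4, in <module>
ValueError: it knows: face_mid, gauge_case, gauge_tip, knob_mid, lens_mid, plug_mid, rack, seat_mid, silencer_mid, slot_mid, standoff0_mid, standoff1_mid, strip_mid, vise
```

View pics/w5.png

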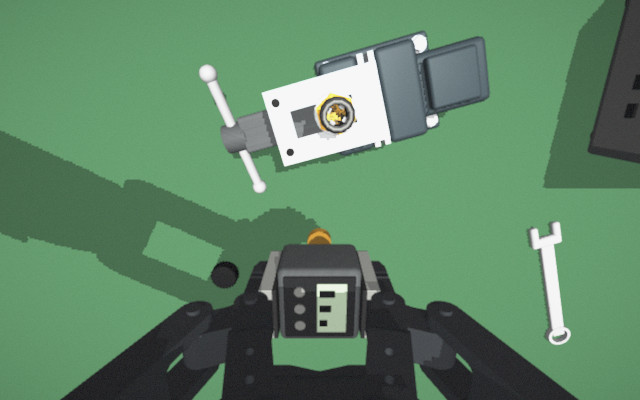

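The wrist view shows the fitting at about (338,117) in the bracket, with the stem hanging at (319,238). Zooming in on the fitting.

```bash
python3 - <<'E'
from h import *
p=snap('wrist');save(p,'w6.png',(250,50,150,130),5)
E
python3 -m handwheel '[{"offset":[0.03,0.03,0],"spin":0,"grip":0.2},{"offset":[0.03,0.05,0],"spin":0,"grip":0.2},{"offset":[0.03,0.05,0],"spin":0,"grip":0.2},{"offset":[0.03,0.05,0],"spin":0,"grip":0.2}]'
python3 - <<'E'
from h import *
p=snap('wrist');save(p,'w7.png',(200,70,150,130),5);print(pose()[:3,3])
for t in('slot_mid','face_mid','seat_mid','vise','gauge_tip'):
    print(t,[(x['uv'],round(x['confidence'],2)) for x in landmark_of(p,t)][:4])
E
```

```text
time_s: 8.2
eef_pos: [0.6042, -0.1603, 0.4204]
eef_rot: [-0.0, 0.708, 0.707, -0.0]
wrist_force: [-0.5, 0.1, -2.2]
opening: 0.385
[ 0.60411238 -0.16044382  0.42051452]
slot_mid [([263.9, 148.6], 0.81)]
face_mid [([254.2, 159.4], 0.79), ([317.7, 124.5], 0.22)]
seat_mid [([258.7, 153.1], 0.65)]
vise [([316.0, 123.3], 0.84)]
gauge_tip [([321.9, 235.4], 0.64)]
```

View pics/w6.png

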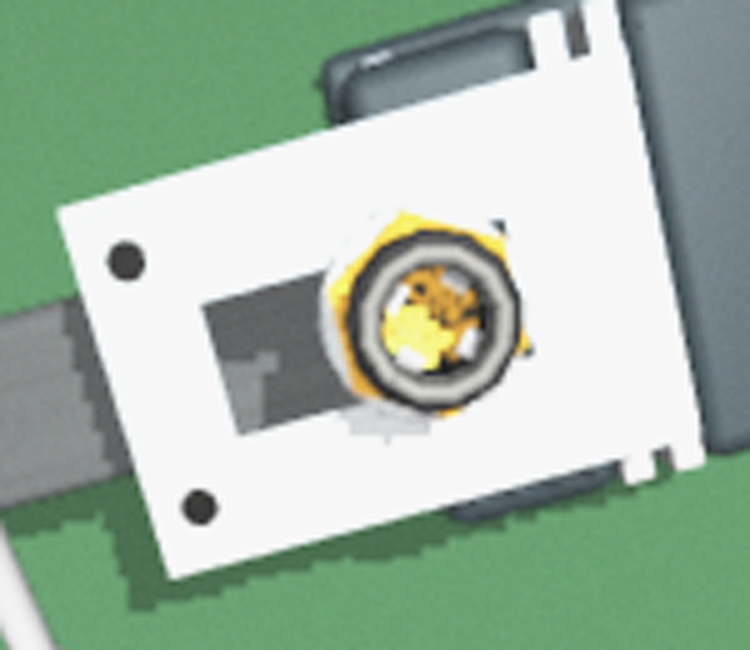

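View pics/w7.png

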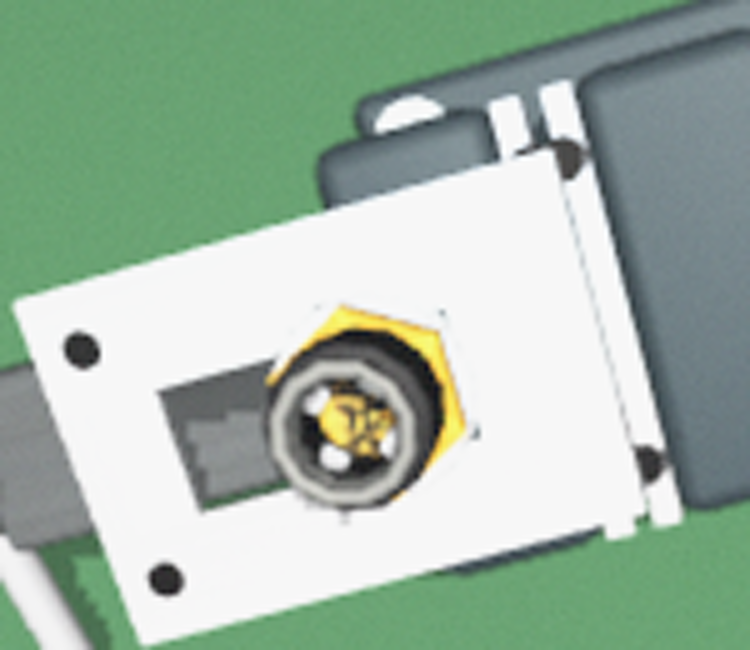

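```bash
cat > m.py <<'E'
from h import *
np.set_printoptions(precision=4,suppress=True)
p2=snap('wrist');p1=dict(p2)
T=pose();print(T[:3,3])
D=np.linalg.inv(T)@p2['c2w']
T1=T.copy();T1[:3,3]=[.55476,-.18894,.42052];T1[:3,:3]=np.array([[0,1,0],[1,0,0],[0,0,-1]]);p1['c2w']=T1@D
def pr(n,a,b):
    a=(250+a[0]/5,50+a[1]/5);b=(200+b[0]/5,70+b[1]/5)
    X=tri([(p1,a),(p2,b)]);print(n,X,proj(p1,X)-a,proj(p2,X)-b);return X
pr('face',(438,320),(344,434))
for n,a,b in[('c0',(58,210),(14,300)),('c1',(171,579),(146,647)),('h0',(126,262),(81,350)),('h1',(200,507),(166,580)),('s0',(204,305),(160,391)),('s1',(238,436),(203,514))]:pr(n,a,b)
E
python3 m.py
```

```text
[ 0.6044 -0.1605  0.4209]
face [ 0.5689 -0.1188  0.1619] [0.5121 0.9023] [-0.5357 -0.8382]
c0 [ 0.5109 -0.1034  0.1261] [0.2091 0.3345] [-0.226  -0.3066]
c1 [ 0.5267 -0.1624  0.1257] [0.4131 0.6732] [-0.4207 -0.6376]
h0 [ 0.5215 -0.1112  0.1278] [0.2444 0.3998] [-0.262  -0.3687]
h1 [ 0.5321 -0.1497  0.1286] [0.3175 0.5256] [-0.3266 -0.4954]
s0 [ 0.5336 -0.1179  0.1273] [0.3302 0.5499] [-0.3502 -0.5103]
s1 [ 0.5385 -0.1387  0.1258] [0.4525 0.7456] [-0.4688 -0.7   ]
```

Run:
```python
from h import *
p=snap('wrist');T=pose()
X=onz(p,(321.9,235.4),T[2,3]-.211);print(X-T[:3,3])
go((.569,-.1188,.390),0)
```

```text
[ 0.00265827  0.00068177 -0.211     ]
offset [ 0.0416 -0.0356  0.0308] spin -0.11 cur -0.11 dist 0.06283077249481273
```

```bash
python3 -m handwheel '[{"offset":[0.0416,-0.0356,0],"spin":0,"grip":0.2},{"offset":[0.0416,-0.0356,0.015],"spin":0,"grip":0.2},{"offset":[0.0416,-0.0356,0.031],"spin":0,"grip":0.2},{"offset":[0.0416,-0.0356,0.031],"spin":0,"grip":0.2},{"offset":[0.0416,-0.0356,0.031],"spin":0,"grip":0.2}]'
python3 - <<'E'
from h import *
p=snap('wrist');save(p,'w8.png',(240,160,160,120),5);print(pose()[:3,3])
T=pose()
for r,dz in((.007,-.208),(.0057,-.211)):print(proj(p,T[:3,3]+[0,0,dz]))
print(proj(p,[.569,-.1188,.161]))
for t in('face_mid','gauge_tip'):
    print(t,[(x['uv'],round(x['confidence'],2)) for x in landmark_of(p,t)][:4])
save(snap('scene'),'s8.png',(240,60,160,120),5)
E
```

```text
time_s: 9.22
eef_pos: [0.5696, -0.1193, 0.3897]
eef_rot: [0.0, 0.708, 0.706, -0.0]
wrist_force: [0.3, 0.7, -1.7]
opening: 0.386
[ 0.56963794 -0.11926745  0.39002579]
[317.58925895 238.65306649]
[317.61077132 236.61010791]
[316.77235985 224.84149852]
face_mid [([302.7, 228.9], 0.75), ([303.4, 210.1], 0.57)]
gauge_tip [([320.4, 236.3], 0.89), ([151.8, 19.9], 0.39)]
```

View pics/w8.png

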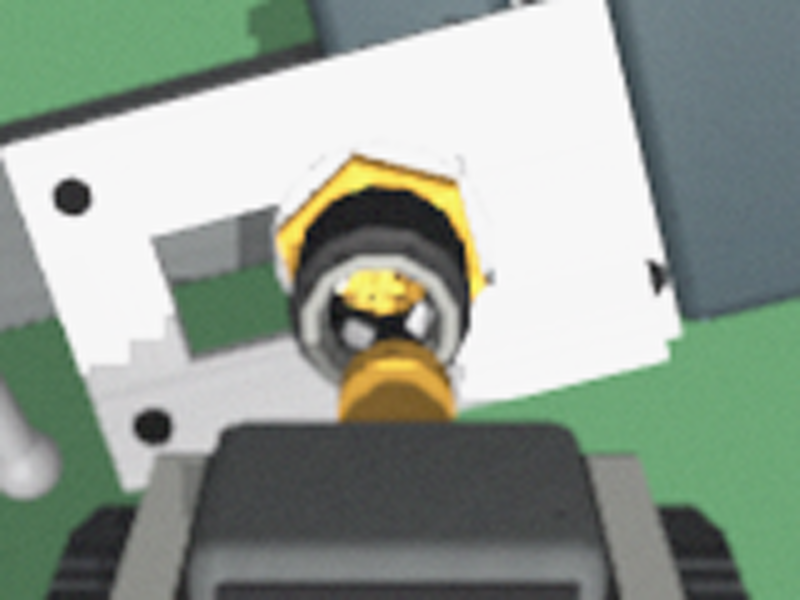

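View pics/s8.png

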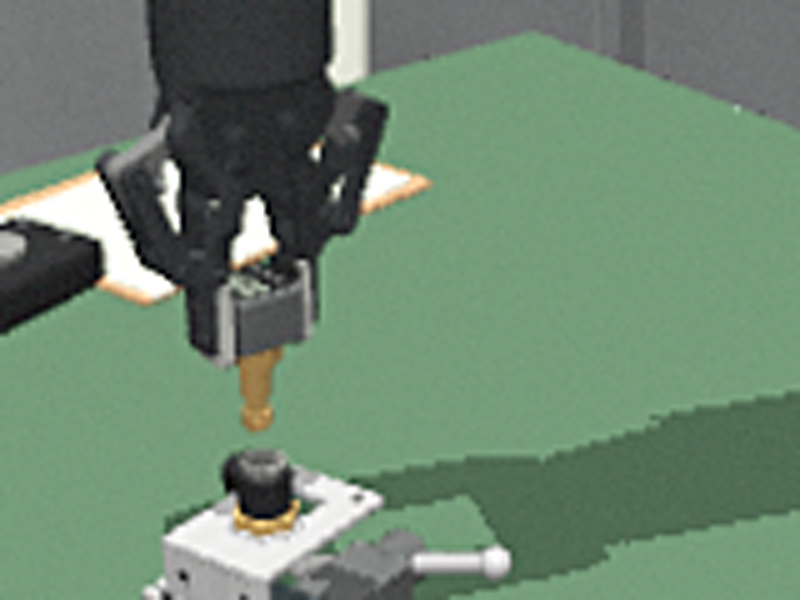

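Run:
```python
from h import *
p=snap('wrist');T=pose();im=p['color'][:,:,::-1][195:260,285:350]
im=cv2.resize(im,None,fx=9,fy=9,interpolation=cv2.INTER_CUBIC)
def draw(c,r,z,col):
    pts=np.array([(proj(p,[c[0]+r*np.cos(a),c[1]+r*np.sin(a),z])-[285-.5,195-.5])*9 for a in np.linspace(0,6.28,60)]).astype(int)
    cv2.polylines(im,[pts],True,col,1)
c=(.5688,-.1188)
draw(c,.011,.161,(0,0,255));draw(c,.0085,.161,(255,0,255))
t=T[:2,3]+[.001,0]
draw(t,.0057,T[2,3]-.211,(255,0,0));draw(t,.007,T[2,3]-.208,(0,255,0))
cv2.imwrite('pics/w9.png',im)
```

```text
(no output)
```

View pics/w9.png

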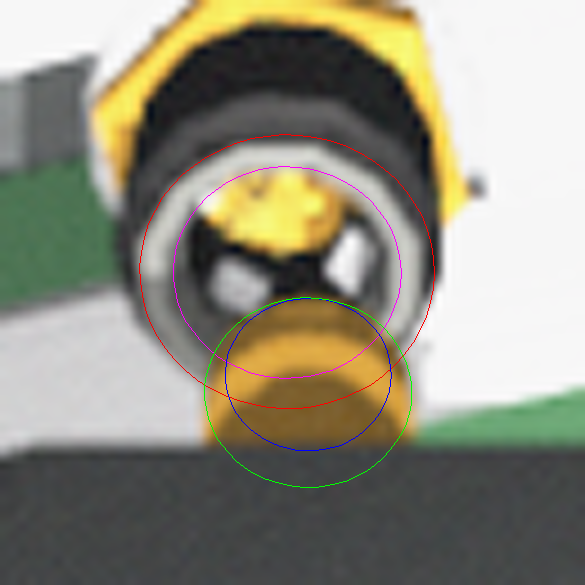

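Overlay: the stem model, offset 1 mm in x from the TCP, fits exactly. The collar ring sits about 0.5 mm off my estimate. I'll shift −2.3 mm and go down near the face.

```bash
python3 -m handwheel '[{"offset":[0,-0.0023,0.005],"spin":0,"grip":0.2},{"offset":[0,-0.0023,0.011],"spin":0,"grip":0.2},{"offset":[0,-0.0023,0.013],"spin":0,"grip":0.2},{"offset":[0,-0.0023,0.013],"spin":0,"grip":0.2},{"offset":[0,-0.0023,0.013],"spin":0,"grip":0.2}]'
cat > ov.py <<'E'
import sys
from h import *
p=snap('wrist');T=pose();print(T[:3,3]);im=p['color'][:,:,::-1][195:260,285:350]
im=cv2.resize(im,None,fx=9,fy=9,interpolation=cv2.INTER_CUBIC)
def draw(c,r,z,col):
    pts=np.array([(proj(p,[c[0]+r*np.cos(a),c[1]+r*np.sin(a),z])-[285-.5,195-.5])*9 for a in np.linspace(0,6.28,60)]).astype(int)
    cv2.polylines(im,[pts],True,col,1)
c=eval(sys.argv[2])
draw(c,.011,.161,(0,0,255));draw(c,.0085,.161,(255,0,255))
t=T[:2,3]+[.001,0]
draw(t,.0057,T[2,3]-.211,(255,0,0));draw(t,.007,T[2,3]-.208,(0,255,0))
cv2.imwrite('pics/'+sys.argv[1],im)
E
python3 ov.py w10.png '(.5683,-.1192)'
```

```text
time_s: 10.1
eef_pos: [0.5669, -0.1187, 0.3768]
eef_rot: [0.0, 0.708, 0.707, 0.0]
wrist_force: [0.2, -0.4, -0.8]
opening: 0.388
[ 0.56694428 -0.1186858   0.37689702]
```

View pics/w10.png

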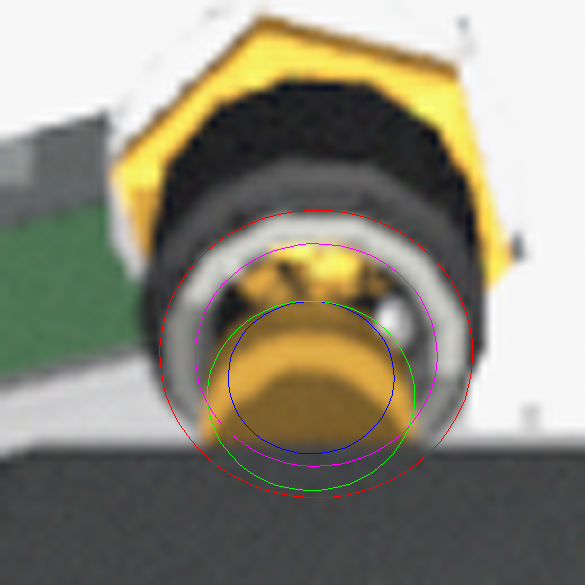

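Stem and collar now agree to about 0.5 mm, with the tip about 5 mm above the face. Starting the descent in small steps.

```bash
python3 -m handwheel '[{"offset":[-0.0006,0.0003,0.002],"spin":0,"grip":0.2},{"offset":[-0.0006,0.0003,0.004],"spin":0,"grip":0.2},{"offset":[-0.0006,0.0003,0.005],"spin":0,"grip":0.2},{"offset":[-0.0006,0.0003,0.006],"spin":0,"grip":0.2},{"offset":[-0.0006,0.0003,0.007],"spin":0,"grip":0.2}]'
python3 -m handwheel '[{"offset":[0,0,0.001],"spin":0,"grip":0.2},{"offset":[0,0,0.002],"spin":0,"grip":0.2},{"offset":[0,0,0.002],"spin":0,"grip":0.2}]'
```

```text
time_s: 10.78
eef_pos: [0.5672, -0.1192, 0.3696]
eef_rot: [-0.0, 0.708, 0.707, 0.0]
wrist_force: [-0.4, -0.1, -1.8]
opening: 0.389
time_s: 11.15
eef_pos: [0.5671, -0.1193, 0.3676]
eef_rot: [-0.0, 0.708, 0.707, -0.0]
wrist_force: [1.5, -0.1, -1.9]
opening: 0.392
```

```bash
python3 -m handwheel '[{"offset":[0,0,0.001],"spin":0,"grip":0.2},{"offset":[0,0,0.002],"spin":0,"grip":0.2},{"offset":[0,0,0.002],"spin":0,"grip":0.2}]'
python3 -c "
from h import *
o=ctrl.get_obs();print(o['wrist_force'],o['torque'])"
```

```text
time_s: 11.52
eef_pos: [0.5671, -0.1193, 0.3656]
eef_rot: [-0.0, 0.708, 0.707, -0.0]
wrist_force: [0.2, -1.1, -1.8]
opening: 0.385
[ 0.17901642 -1.1164428  -1.83686403] [-0.02169344  0.03598387  0.01172535]
```

```bash
python3 -m handwheel '[{"offset":[0,0,0.001],"spin":0,"grip":0.2},{"offset":[0,0,0.002],"spin":0,"grip":0.2},{"offset":[0,0,0.003],"spin":0,"grip":0.2},{"offset":[0,0,0.003],"spin":0,"grip":0.2}]'
python3 -m handwheel '[{"offset":[0,0,0.001],"spin":0,"grip":0.2},{"offset":[0,0,0.002],"spin":0,"grip":0.2},{"offset":[0,0,0.002],"spin":0,"grip":0.2}]'
python3 ov.py w11.png '(.5683,-.1192)'
```

```text
time_s: 12.02
eef_pos: [0.5671, -0.1192, 0.3625]
eef_rot: [-0.0, 0.708, 0.707, -0.0]
wrist_force: [0.8, 0.6, -1.4]
opening: 0.391
time_s: 12.4
eef_pos: [0.5672, -0.1193, 0.3609]
eef_rot: [0.0, 0.708, 0.707, 0.0]
wrist_force: [-0.9, -0.7, -0.9]
opening: 0.393
[ 0.5671943  -0.11926051  0.36087472]
```

View pics/w11.png

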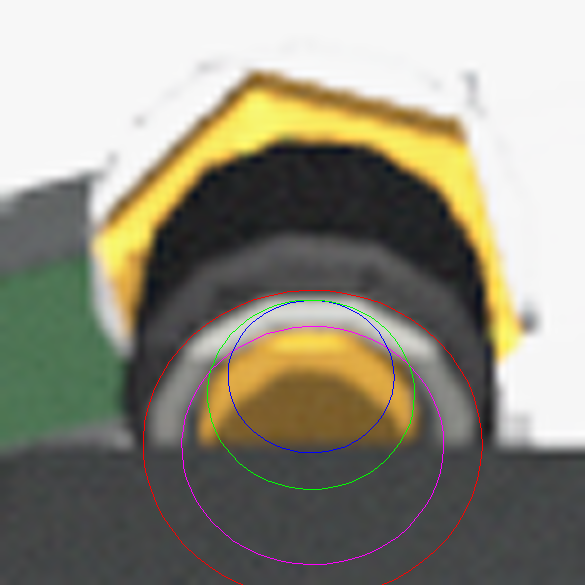

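The stem is inside the collar, with no notable force. Continuing to the jaws.

```bash
python3 -m handwheel '[{"offset":[0,0,0.001],"spin":0,"grip":0.2},{"offset":[0,0,0.002],"spin":0,"grip":0.2},{"offset":[0,0,0.002],"spin":0,"grip":0.2}]'
python3 -m handwheel '[{"offset":[0,0,0.001],"spin":0,"grip":0.2},{"offset":[0,0,0.001],"spin":0,"grip":0.2}]'
```

```text
time_s: 12.82
eef_pos: [0.5674, -0.1192, 0.3595]
eef_rot: [0.0, 0.708, 0.707, 0.0]
wrist_force: [-0.4, 0.6, 3.3]
opening: 0.39
time_s: 13.08
eef_pos: [0.5673, -0.1192, 0.358]
eef_rot: [0.0, 0.708, 0.707, 0.0]
wrist_force: [-0.9, 1.1, 4.1]
opening: 0.388
```

```bash
python3 -m handwheel '[{"offset":[0,0,0.001],"spin":0,"grip":0.2},{"offset":[0,0,0.001],"spin":0,"grip":0.2}]'
```

```text
time_s: 13.32
eef_pos: [0.5673, -0.1192, 0.3568]
eef_rot: [0.0, 0.708, 0.707, 0.0]
wrist_force: [1.4, 0.2, 4.6]
opening: 0.386
```

```bash
python3 -m handwheel '[{"offset":[0,0,0.001],"spin":0,"grip":0.2},{"offset":[0,0,0.002],"spin":0,"grip":0.2},{"offset":[0,0,0.002],"spin":0,"grip":0.2}]'
python3 -c "
from h import *
o=ctrl.get_obs();print(o['wrist_force'],o['torque'])"
```

```text
time_s: 13.7
eef_pos: [0.5672, -0.1192, 0.3541]
eef_rot: [-0.0, 0.708, 0.707, 0.0]
wrist_force: [2.2, 0.8, -0.4]
opening: 0.391
[ 2.17370607  0.83123173 -0.39571894] [ 0.12887447 -0.47976902 -0.01833365]
```

```bash
python3 -m handwheel '[{"offset":[0,0.0004,0.001],"spin":0,"grip":0.2},{"offset":[0,0.0004,0.002],"spin":0,"grip":0.2},{"offset":[0,0.0004,0.002],"spin":0,"grip":0.2}]'
python3 -c "
from h import *
o=ctrl.get_obs();print(o['wrist_force'],o['torque'])"
```

```text
time_s: 14.08
eef_pos: [0.5674, -0.1192, 0.3523]
eef_rot: [-0.0, 0.708, 0.707, -0.0]
wrist_force: [1.0, 1.5, -1.7]
opening: 0.395
[ 1.02708361  1.47838128 -1.66172335] [ 0.14232529 -0.21065385  0.03491947]
```

```bash
python3 -m handwheel '[{"offset":[0,0.0002,0.001],"spin":0,"grip":0.2},{"offset":[0,0.0002,0.002],"spin":0,"grip":0.2},{"offset":[0,0.0002,0.002],"spin":0,"grip":0.2}]'
python3 -c "
from h import *
o=ctrl.get_obs();print(o['wrist_force'],o['torque'])"
python3 ov.py w12.png '(.5683,-.1192)'; python3 -c "
from h import *
p=snap('wrist');save(p,'w12b.png');save(snap('scene'),'s12.png',(240,60,160,120),5)"
```

```text
time_s: 14.45
eef_pos: [0.5676, -0.1192, 0.3504]
eef_rot: [-0.0, 0.708, 0.707, -0.0]
wrist_force: [-0.5, 1.3, 0.2]
opening: 0.386
[-0.49517726  1.31858863  0.15553323] [ 0.13686554  0.04349172 -0.03924603]
[ 0.56760289 -0.11920418  0.35037197]
```

View pics/w12b.png

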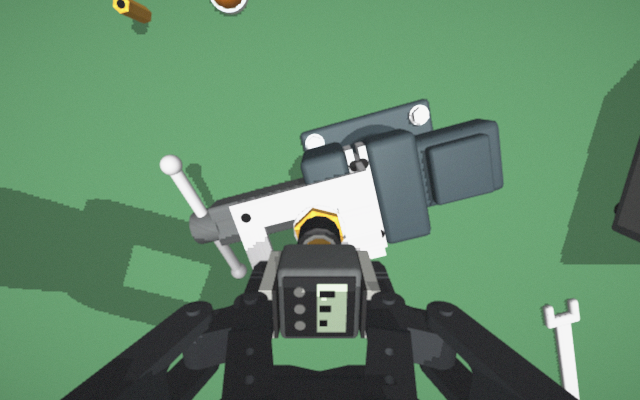

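View pics/s12.png

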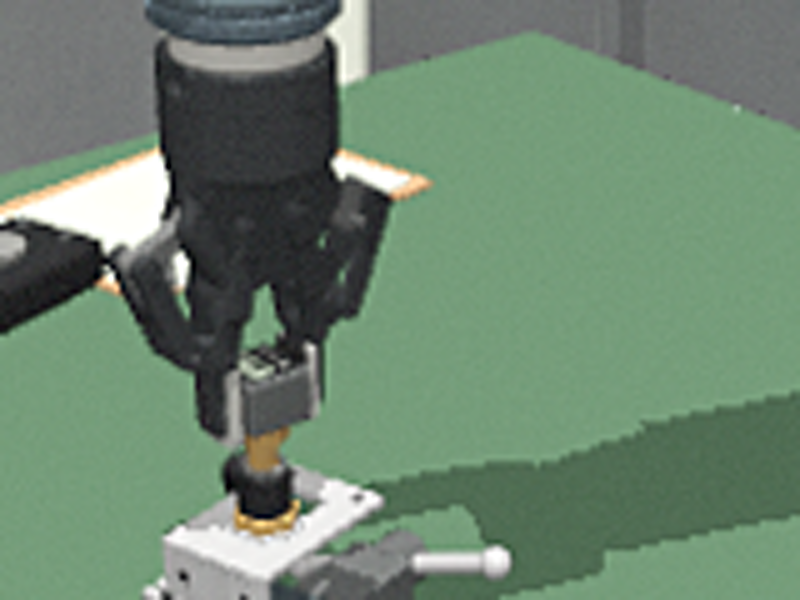

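No slip in the grip. I'll ease sideways by 0.4 mm and go on towards the stop.

```bash
python3 -m handwheel '[{"offset":[0.0004,0,0.001],"spin":0,"grip":0.2},{"offset":[0.0004,0,0.002],"spin":0,"grip":0.2},{"offset":[0.0004,0,0.002],"spin":0,"grip":0.2}]'
python3 -m handwheel '[{"offset":[0,0,0.0005],"spin":0,"grip":0.2},{"offset":[0,0,0.001],"spin":0,"grip":0.2},{"offset":[0,0,0.001],"spin":0,"grip":0.2}]'
```

```text
time_s: 14.98
eef_pos: [0.5676, -0.1189, 0.3482]
eef_rot: [-0.0, 0.708, 0.707, -0.0]
wrist_force: [-0.1, -1.2, -1.6]
opening: 0.39
time_s: 15.35
eef_pos: [0.5677, -0.1188, 0.3476]
eef_rot: [-0.0, 0.708, 0.707, -0.0]
wrist_force: [0.8, 0.3, -1.7]
opening: 0.394
```

```bash
python3 -m handwheel '[{"offset":[0,0,0.0005],"spin":0,"grip":0.2},{"offset":[0,0,0.001],"spin":0,"grip":0.2},{"offset":[0,0,0.001],"spin":0,"grip":0.2}]'
```

```text
time_s: 15.72
eef_pos: [0.5678, -0.1189, 0.347]
eef_rot: [0.0, 0.708, 0.707, 0.0]
wrist_force: [-1.0, 0.7, 0.6]
opening: 0.387
```

```bash
python3 -m handwheel '[{"offset":[0,0,0.0005],"spin":0,"grip":0.2},{"offset":[0,0,0.001],"spin":0,"grip":0.2},{"offset":[0,0,0.001],"spin":0,"grip":0.2}]'
```

```text
time_s: 16.1
eef_pos: [0.568, -0.1189, 0.3469]
eef_rot: [0.001, 0.708, 0.707, 0.0]
wrist_force: [-2.7, -0.0, 6.4]
opening: 0.388
```

```bash
python3 -m handwheel '[{"offset":[0,0,0.0005],"spin":0,"grip":0.2},{"offset":[0,0,0.001],"spin":0,"grip":0.2},{"offset":[0,0,0.001],"spin":0,"grip":0.2}]'
python3 -c "
from h import *
o=ctrl.get_obs();print(o['wrist_force'],o['torque'],o['eef_pos'])
p=snap('wrist');save(p,'w13.png',(270,180,100,80),8)"
```

```text
time_s: 16.48
eef_pos: [0.568, -0.1189, 0.3469]
eef_rot: [0.001, 0.708, 0.707, 0.0]
wrist_force: [-5.2, 1.4, 11.9]
opening: 0.388
[-5.19167438  1.35890923 11.86393692] [0.35246068 0.97196358 0.01701169] [ 0.56800025 -0.11892508  0.3468713 ]
```

View pics/w13.png

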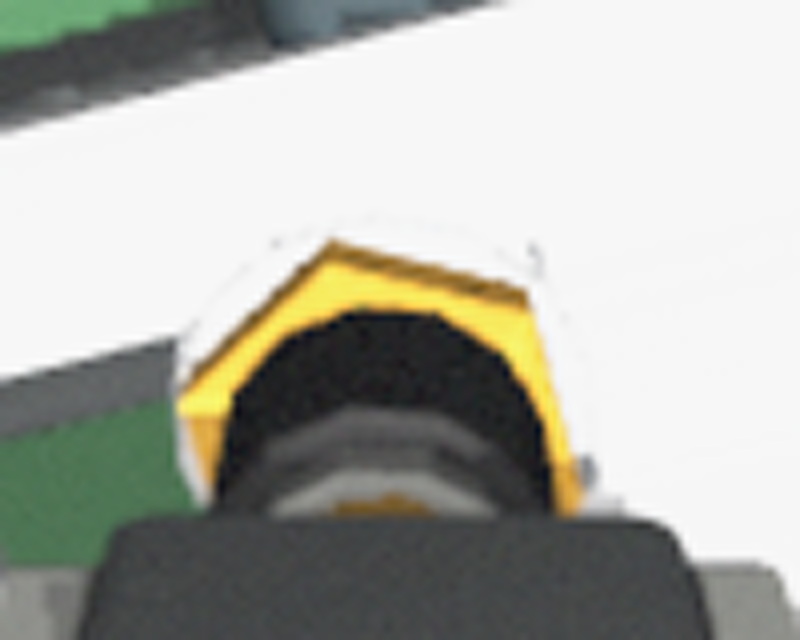

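Hard stop: about 13.6 N net with no further motion, and the depth agrees with 26 mm. Unloading, then testing the play upwards.

```bash
python3 -m handwheel '[{"offset":[0,0,-0.001],"spin":0,"grip":0.2},{"offset":[0,0,-0.002],"spin":0,"grip":0.2},{"offset":[0,0,-0.002],"spin":0,"grip":0.2},{"offset":[0,0,-0.002],"spin":0,"grip":0.2},{"offset":[0,0,-0.002],"spin":0,"grip":0.2}]'
```

```text
time_s: 17.15
eef_pos: [0.5679, -0.1189, 0.347]
eef_rot: [0.0, 0.708, 0.707, 0.0]
wrist_force: [0.2, -0.2, 4.3]
opening: 0.392
```

```bash
python3 -m handwheel '[{"offset":[0,0,-0.001],"spin":0,"grip":0.2},{"offset":[0,0,-0.002],"spin":0,"grip":0.2},{"offset":[0,0,-0.002],"spin":0,"grip":0.2}]'
python3 -m handwheel '[{"offset":[0,0,-0.001],"spin":0,"grip":0.2},{"offset":[0,0,-0.001],"spin":0,"grip":0.2}]'
```

```text
time_s: 17.52
eef_pos: [0.5675, -0.1187, 0.3481]
eef_rot: [-0.001, 0.708, 0.707, -0.0]
wrist_force: [-0.0, 0.4, -1.7]
opening: 0.396
time_s: 17.77
eef_pos: [0.5677, -0.1188, 0.3497]
eef_rot: [-0.0, 0.708, 0.707, 0.0]
wrist_force: [0.1, -0.3, -2.3]
opening: 0.388
```

```bash
python3 -m handwheel '[{"offset":[0,0,-0.001],"spin":0,"grip":0.2},{"offset":[0,0,-0.001],"spin":0,"grip":0.2},{"offset":[0,0,-0.001],"spin":0,"grip":0.2}]'
```

```text
time_s: 18.15
eef_pos: [0.5676, -0.1188, 0.3501]
eef_rot: [-0.0, 0.708, 0.707, -0.0]
wrist_force: [1.7, -0.7, -7.2]
opening: 0.387
```

The lock is holding. Increasing the tug.

```bash
python3 -m handwheel '[{"offset":[0,0,-0.001],"spin":0,"grip":0.2},{"offset":[0,0,-0.001],"spin":0,"grip":0.2}]'
```

```text
time_s: 18.4
eef_pos: [0.5674, -0.1187, 0.3504]
eef_rot: [-0.001, 0.708, 0.707, -0.0]
wrist_force: [3.3, -0.6, -15.8]
opening: 0.387
```

```bash
python3 -m handwheel '[{"offset":[0,0,-0.0007],"spin":0,"grip":0.2},{"offset":[0,0,-0.0007],"spin":0,"grip":0.2},{"offset":[0,0,-0.0007],"spin":0,"grip":0.2},{"offset":[0,0,-0.0007],"spin":0,"grip":0.2}]'
python3 -c "
from h import *
p=snap('wrist');save(p,'w14.png')"
```

```text
time_s: 18.9
eef_pos: [0.5674, -0.1187, 0.3506]
eef_rot: [-0.001, 0.708, 0.707, -0.0]
wrist_force: [4.4, -1.0, -22.3]
opening: 0.385
```

View pics/w14.png

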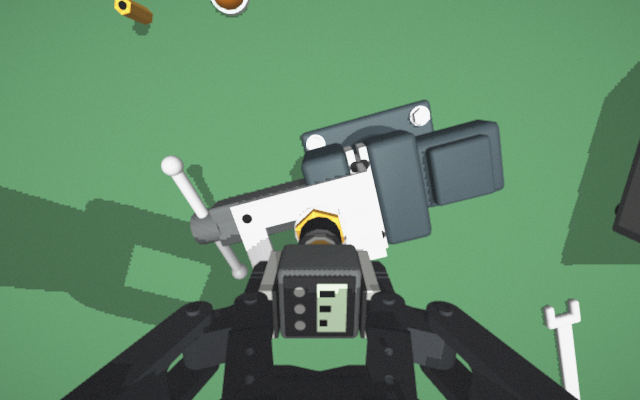

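Net tug of about 20 N held for 0.5 s, with the rise stopped at 3.7 mm. Relaxing to the middle of the play, then releasing.

```bash
python3 -m handwheel '[{"offset":[0,0,0.002],"spin":0,"grip":0.2},{"offset":[0,0,0.004],"spin":0,"grip":0.2},{"offset":[0,0,0.0055],"spin":0,"grip":0.2},{"offset":[0,0,0.0055],"spin":0,"grip":0.2},{"offset":[0,0,0.0055],"spin":0,"grip":0.2}]'
```

```text
time_s: 19.58
eef_pos: [0.568, -0.119, 0.3477]
eef_rot: [0.001, 0.708, 0.707, 0.0]
wrist_force: [-1.0, 0.0, -1.3]
opening: 0.388
```

```bash
python3 -m handwheel '[{"offset":[0,0,0],"spin":0,"grip":0.45},{"offset":[0,0,0],"spin":0,"grip":0.6},{"offset":[0,0,0],"spin":0,"grip":0.75},{"offset":[0,0,0],"spin":0,"grip":0.75},{"offset":[0,0,0],"spin":0,"grip":0.75},{"offset":[0,0,0],"spin":0,"grip":0.75}]'
python3 -c "
from h import *
p=snap('wrist');save(p,'w15.png')"
```

```text
time_s: 20.32
eef_pos: [0.5678, -0.1188, 0.3469]
eef_rot: [0.0, 0.708, 0.707, 0.0]
wrist_force: [0.7, 0.3, -0.3]
opening: 0.751
```

View pics/w15.png

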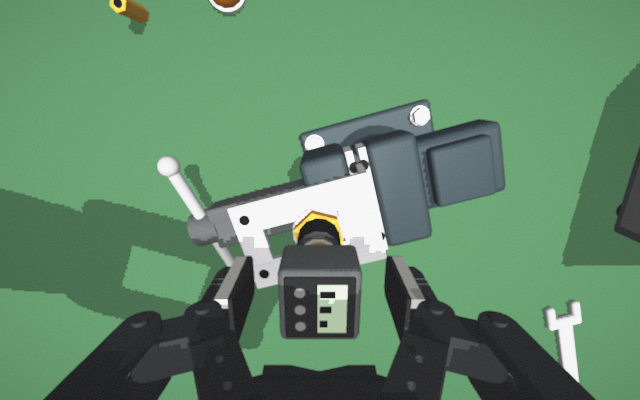

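The fingers stand clear on both sides and the gauge is upright in the fitting at (320,290). Rising straight up and looking again.

```bash
python3 -m handwheel '[{"offset":[0,0,-0.02],"spin":0,"grip":0.8},{"offset":[0,0,-0.05],"spin":0,"grip":0.8},{"offset":[0,0,-0.09],"spin":0,"grip":0.8},{"offset":[-0.03,0,-0.12],"spin":0,"grip":0.8},{"offset":[-0.06,0,-0.12],"spin":0,"grip":0.8},{"offset":[-0.06,0,-0.12],"spin":0,"grip":0.8},{"offset":[-0.06,0,-0.12],"spin":0,"grip":0.8}]'
python3 -c "
from h import *
p=snap('wrist');save(p,'w16.png',(220,80,200,150),4);save(snap('scene'),'s16.png',(220,80,260,190),3)"
```

```text
time_s: 21.25
eef_pos: [0.5675, -0.1785, 0.4663]
eef_rot: [-0.001, 0.708, 0.706, 0.0]
wrist_force: [-0.0, 0.1, 0.1]
opening: 0.802
```

View pics/w16.png

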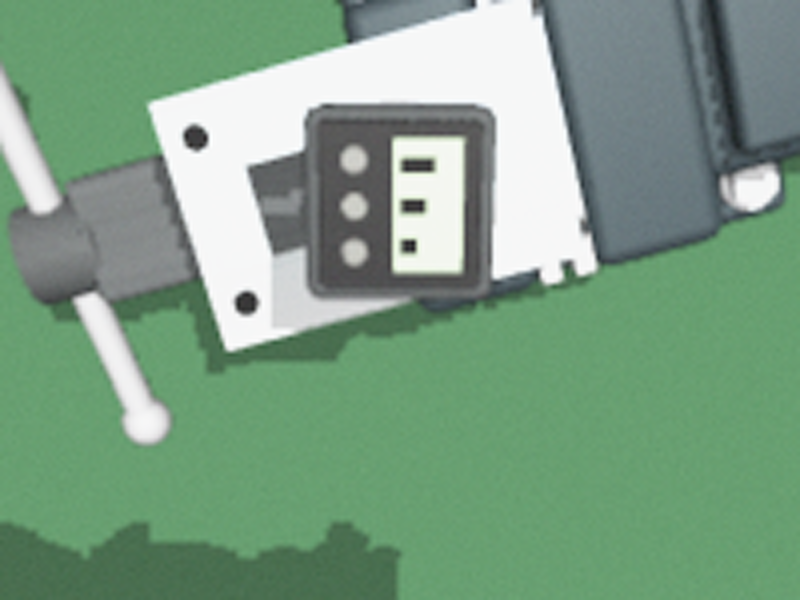

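View pics/s16.png

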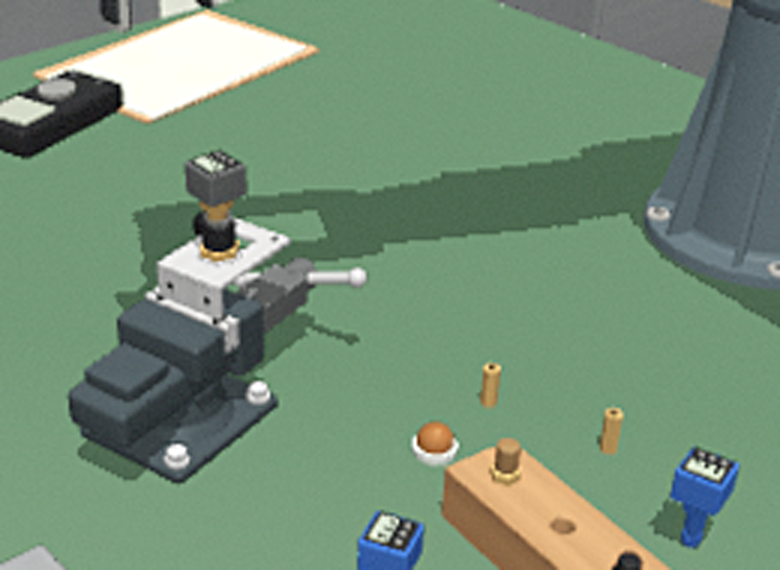

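The gauge stands upright in the fitting and the robot is clear. The other parts are where they were. Handing in.

```bash
python3 -c "
from h import *
print(ctrl.hand_in())"
```

```text
the job is handed in; nothing more can be done
None
```

The gauge is locked in the fitting, tug-tested and released. I handed the job in at about 21 s; the hand-in reports no verdict.

- **Insertion:** I took the dark gauge from the block's middle hole and found the fitting with the wrist camera. Force readings between steps, net of the gauge's own weight, were about 6 N at the jaws and about 14 N at a hard stop, at the expected depth of roughly 26 mm.
- **Tug:** The stem rose freely by about 3 mm, then the lock caught it. It held a net pull of about 20 N for about 0.5 s, more than the 15 N you asked for, with a total rise of about 3.7 mm including give in the arm.
- **Release:** I lowered it back into the play, opened the gripper and backed away. In the last pictures the gauge is upright in the fitting, the robot touches nothing, and the parts in view (silencer, plug, standoffs, lens) look unmoved. I didn't check the terminal strip and knob again at the end.
- **Not seen directly:** The collar's return was never measured. I infer it from the lock holding after the free play. No check failed or disagreed.

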